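# Vent the column test loop over the splash shield

## Robot

A 6-joint arm with a two-finger parallel gripper is mounted at the origin on the work surface. World frame = base frame: x ahead of the robot, y to its left, z up, the work surface at z = 0. Lengths are in m, angles in rad, forces in N, time in s.
With the tool pointing down it reaches from about 0.375 to 0.825 m from the base axis. Payload 5.5 kg.
Tool frame: the origin (TCP) lies at the very end of the fingers, on their centre line; the grasp point (between the pads) lies 19 mm behind it (r.grip_depth is the distance from the TCP to the grasp point, in m); x points along the fingers, z is the direction in which the jaws open and shut, and the axes are right-handed (so a half turn about x gives the same grasp; the last joint's range is limited). The gripper opens to 85 mm and grips with 20 to 120 N. Pads are 22 mm wide; open, the fingers measure 114 mm over their backs; the gripper's body (76 mm by 85 mm) begins 54 mm behind the grasp point. The pads swing forward as they close: fully open they stand 13 mm farther back than shut.
Start: joints at [-1.347, 0.314, -0.047, 1.21, 0, 1.571], TCP at [0.133, -0.585, 0.231] pointing down, gripper open.
Joint ranges: [-2.67, 2.67], [-0.69, 1.73], [-1.03, 1.25], [-2.08, 2.16], [-1.42, 1.45], [-3.14, 3.14]. Speed limits (rad/s): [2.39, 2.39, 3.01, 3.14, 3.14, 3.14].

## Interface

Orientations are given as a rotation vector (axis times angle).
In Python, from cell import r, viewer, job gives the robot as it stands.
- The arm moves only by the shell command python3 -m creep 'ROWS' [OPENING]. ROWS is JSON, a list of rows, each a list of 2 entries, a list of its own where there are three numbers: the shift along the tool's x, y, z in cm, then the turn, a rotation vector about the tool's x, y, z in degrees. A call has 1 to 20 rows; each row shifts and turns the pose as measured when the row begins, along the tool's axes as they then stand; what a row does not reach is not made up. A row lasts 1/10 s, in which the tool goes at most 50 mm and 8.59 degrees, less where a joint would pass 70% of its speed; a pose out of reach is approached as far as the arm can. A call with a gripper value outside its range is refused whole. OPENING is the finger opening in cm, from 0 to 8.54, set as the call begins (- or left out, the last holds). The fingers move at their own pace and stop on an object; the grip force is fixed at half the most. Time passes only in rows, so rows that do not move let the fingers close. It gives the time, the measured TCP pose, the force and the opening at its end, in the units of the state.
- r.state(): the state, without advancing time (a new reading comes with each control period).
- viewer.snapshot(name): name is "scene" or "top"; returns the picture (480x640x3 uint8, red, green, blue); there is no depth.
- viewer.camera_model(name): a dict with "fx", "fy", "cx", "cy" (pixels), "k1" (the pictures are not rectified: a ray, as slopes to the right and down, at radius r is drawn at 1 + k1 r^2 times it, then the intrinsics apply), "world_from_camera" (4x4, takes a point from camera to world coordinates). Camera axes: x right, y down, z forward; pixel columns grow to the right and rows downward; lengths in m; the calibration is good to about 2 mm. A picture is of the moment at which its call begins. camera_model takes no time and is no camera call.
- job.hand_in(): hands the job in, once; it reports no verdict.
The state is a dict: "time": time; "joint_positions": joint angles; "dq": joint speeds; "tau": joint torques, N m; "ee_pos": TCP position; "tcp_rot": TCP orientation; "ft_force": force on the tool from outside, world axes, zero at the start; "ft_torque": the same for the moment, N m; "finger_gap": finger opening in m.
Only numpy, scipy, OpenCV 4.12 (cv2) and the standard library are available. Lean on these libraries where they do the work, as an engineer would, in place of code of your own. Each camera call takes 0.05 s, during which the arm holds its last target.

## Task

The column test loop is still under pressure, so the splash shield stays put and the gripper stays off the valve behind it: take the reach hook from its rest, pass its leg over the shield and down behind the vent lever, and draw the lever towards the shield until it is fully home on its stop. Keep it on the stop with a firm pull of about 10 newtons for a full second so that the valve seats, without ever loading it beyond 15 newtons, which bends the spindle. Then hang the hook back in its rest the way it was, leave the lever home, and let go, with everything else left where it stands.

Things in the scene. Friction and masses are not known exactly. Their poses are not given: they have to be found in the camera images.
- hook_grip (a point): Centre of the grey flat-sided handle (100 long, 20 wide, 28 high) of the reach hook, a 7 mm steel rod. x runs along the rod to its bent end, z up as it lies in the rest. The rod runs 100 mm back and 160 mm forward of here, then its leg hangs straight down, ending 113.5 mm below the rod's axis. 0.15 to 0.25 kg; balances about 45 mm ahead. Starts lying in the rest's forks, leg down.
- hook_tip (a point): The rounded lower end of the hook's leg (7 mm thick), at (160, 0, -113.5) mm from the handle's centre; same axes as hook_grip.
- rest: Steel hook rest, fixed: base plate 220 x 70 mm, two upright forks 5 mm thick, 75 mm behind and 85 mm ahead of the origin along x, each an open 90 degree V 45 mm wide, its bottom 150 and its tips 173 mm above the bench. Origin on the bench. The hook seats with its handle centre 155 mm above the origin, within 4 mm along x, its x and z along those of the rest.
- shield: Splash shield, fixed: clear 5 mm sheet in an aluminium edge rail 12 mm thick, 280 mm wide (y), 165 mm high, on two steel feet 90 mm long (x) and 8 mm high near its ends. Origin on the bench under the sheet; x points through the sheet to the valve's side, away from the robot.
- valve: Steel vent valve block behind the shield, fixed; base plate 140 mm wide (y), from 35 mm before to 115 behind the origin (x). Origin on the bench under the lever's pivot, 85 to 105 mm behind the sheet; x points away from the shield. Body and yoke reach 77 mm up. 50 mm to -y a handwheel up to 71 mm high, 50 mm to +y a gauge up to 106 mm, 95 mm behind the column up to 51 mm; free above that.
- pivot (a point): Axis of the valve's spindle, 70 mm above the bench; axes as the valve, spindle along y. The vent lever is clamped on it: flat steel, 20 mm wide (y), 6 thick, its black end a crosswise round, 11 mm thick, 54.5 mm from the axis to its centre. A hook leg hung behind the lever, its end 15 to 20 mm above this point, clears the valve body and bears on the round end all the way.
- spindle (a joint): Spindle angle, rad; grows as the lever is drawn towards the shield. Starts at 0 to 0.12, hard stop at 0.6; stays where left (0.04 N m of friction: about 1 to 3 N at the hook). At 0 the lever leans 48 degrees from upright away from the shield, but it is clamped by hand: up to 12 degrees more or less, not measured; so at the stop it still leans away by 2 to 25 degrees.
- vial_rack: White vial rack, 180 x 100 mm, 47 mm high with its vials, bystander. Origin at the centre of its underside.
- wash_jar: Small glass jar, 44 mm across, 75 mm high, behind the shield near its +y end, bystander. Origin at the centre of its underside.
- spanner: Open-ended spanner, 150 mm, flat on the bench, bystander. Origin at the centre of its underside.
- beaker: Glass beaker, 60 mm across, 75 mm high, bystander. Origin at the centre of its underside.
- spare_column: Spare steel column, 132 mm long, 19 mm thick, flat on the bench, bystander. Origin at the centre of its underside.
Things that resemble listed ones, but are neither listed nor needed, are in the scene too. Of the things like the valve, leave any that is pink; of the rest the larger one is meant.

How it is judged:
On the way, in this order (a step that is already met when the one before it is completed fails the run):
1. the hook is lifted out of its rest (z of hook_grip in the frame of rest above 0.185 m), for 0.1 s.
2. the hook holds the vent lever on its stop with more than 7 N (value of joint spindle above 0.575 rad and contact force between hook and valve above 7 N), for 0.5 s.
At the end, for the whole second after the job is handed in: The spindle is within 0.025 rad of its stop; the hook lies at rest in both V forks, leg down and bent end ahead, its handle centre within 20 mm along and 8 mm across of the rest's middle and 6 mm of its seated height; the robot has let go (value of joint spindle above 0.575 rad and x of hook_grip in the frame of rest between -0.02 and 0.02 m and y of hook_grip in the frame of rest between -0.008 and 0.008 m and z of hook_grip in the frame of rest between 0.149 and 0.161 m and angle between hook_grip's own z axis and vertical below 0.15 rad and x of hook_tip in the frame of rest above 0.1 m and linear speed of hook below 0.02 m/s); the robot touches nothing.
It fails at once if the hook loads the valve or its lever with more than 15 N (contact force between hook and valve above 15 N).
It fails at once if the gripper or arm touches the valve or its lever (contact force between any of the fingers, the arm and valve above 1 N).
It fails at once if the shield is knocked (more than 8 N) (contact force between anything else and shield above 8 N).
It fails at once if the jar, beaker, rack, spanner or spare column is moved more than 20 mm (distance of any of vial_rack, wash_jar, spanner, beaker, spare_column from where it was at the start of the episode above 0.02 m).
It also fails if it takes over 67 s, if anything falls off the work surface, if the arm or the gripper's body presses on something with over 40 N, if the wrist force passes 120 N, or if a joint passes its speed limit or range.

## Working session

There is one attempt and no reset: what is moved stays moved. The work goes in short steps, Python scripts to look and compute and a shell command to move; the robot and the scene stay as the last step left them, time stands still between calls to the robot, and variables do not carry over. Pictures are saved under pics/ and viewed, and the job is handed in when it is done.

```bash
ls; mkdir -p pics; python3 - <<'E'
from cell import r, viewer, job
import cv2,numpy as np
print(r.state())
for n in("scene","top"):
    im=viewer.snapshot(n); cv2.imwrite(f"pics/{n}0.png",im[:,:,::-1])
    m=viewer.camera_model(n); print(n,{k:(np.round(v,4).tolist() if k=="world_from_camera" else v) for k,v in m.items()})
E
```

```text
pics
{'time': 0.0, 'joint_positions': array([-1.34699901e+00,  3.14243469e-01, -4.80551245e-02,  1.21016843e+00,
        1.20511116e-05,  1.57082126e+00]), 'dq': array([-0.00193133, -0.00031654,  0.00028106,  0.00039227, -0.0010117 ,
        0.00131259]), 'tau': array([-4.77318226e-04, -5.39593220e+01,  3.39746189e+01,  1.91391644e-02,
       -5.46055480e-05, -1.13972371e-05]), 'ee_pos': array([ 0.13304153, -0.58449725,  0.23043458]), 'tcp_rot': array([ 1.04386491,  1.30810746, -1.0421067 ]), 'ft_force': array([-0.24739326,  0.38755319, -0.28648921]), 'ft_torque': array([0.03477699, 0.02459543, 0.00103027]), 'finger_gap': 0.0855123764263242}
scene {'fx': 540.679520948873, 'fy': 540.679520948873, 'cx': 311.96127157072306, 'cy': 245.14554353601451, 'k1': 0.009942383456203538, 'world_from_camera': [[-0.6637, 0.5083, -0.5487, 1.0285], [0.748, 0.4499, -0.488, 0.4492], [-0.0011, -0.7343, -0.6788, 0.7555], [0.0, 0.0, 0.0, 1.0]]}
top {'fx': 555.0119021136538, 'fy': 555.0119021136538, 'cx': 308.16247520519244, 'cy': 239.79163835424401, 'k1': -0.15222863780387855, 'world_from_camera': [[-0.0182, -0.9923, 0.1228, 0.3754], [-0.9993, 0.0221, 0.0298, -0.0236], [-0.0323, -0.1222, -0.992, 1.3079], [0.0, 0.0, 0.0, 1.0]]}
```

View pics/scene0.png

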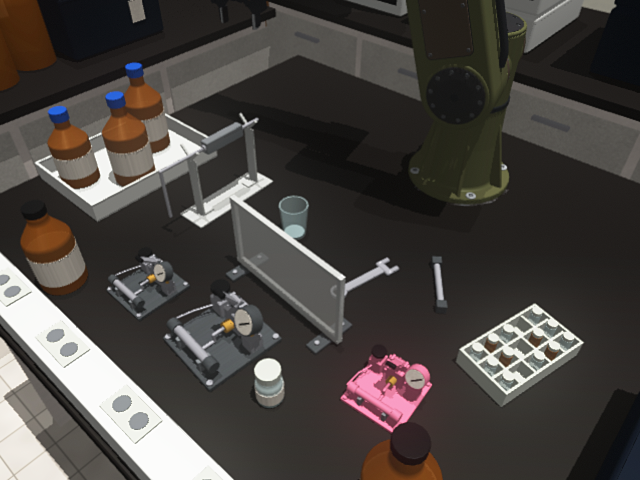

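View pics/top0.png

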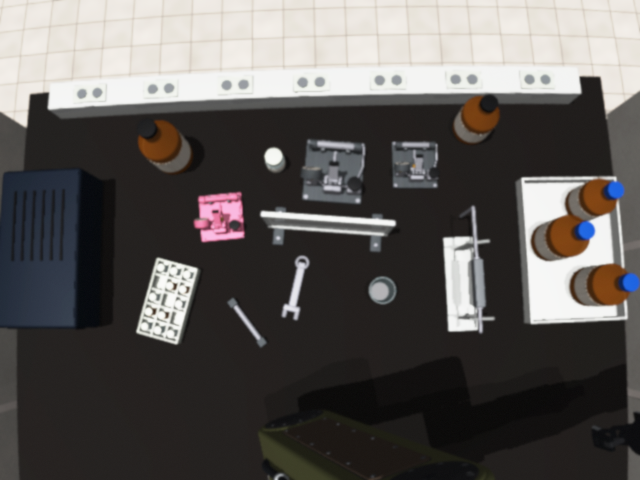

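Three valve-like things appear: the large grey one (scene 222,335; top 334,172), a small grey one (scene 147,283; top 415,165) and a pink one (scene 388,388; top 221,217). The large grey one is not pink and is the larger of the other two. It also stands behind the shield, so it is the one meant. I'll confirm this in enlarged crops.

```bash
python3 - <<'E'
import cv2
s=cv2.imread("pics/scene0.png");t=cv2.imread("pics/top0.png")
a=cv2.resize(s[260:400,150:300],(800,747)[:2] if 0 else (640,597),interpolation=cv2.INTER_CUBIC);cv2.imwrite("pics/c1.png",a)
cv2.imwrite("pics/c2.png",cv2.resize(t[130:260,250:450],(800,520),interpolation=cv2.INTER_CUBIC))
cv2.imwrite("pics/c3.png",cv2.resize(t[195:345,420:530],(440,600),interpolation=cv2.INTER_CUBIC))
cv2.imwrite("pics/c4.png",cv2.resize(s[100:240,150:300],(640,597),interpolation=cv2.INTER_CUBIC))
E
```

```text
(no output)
```

View pics/c1.png

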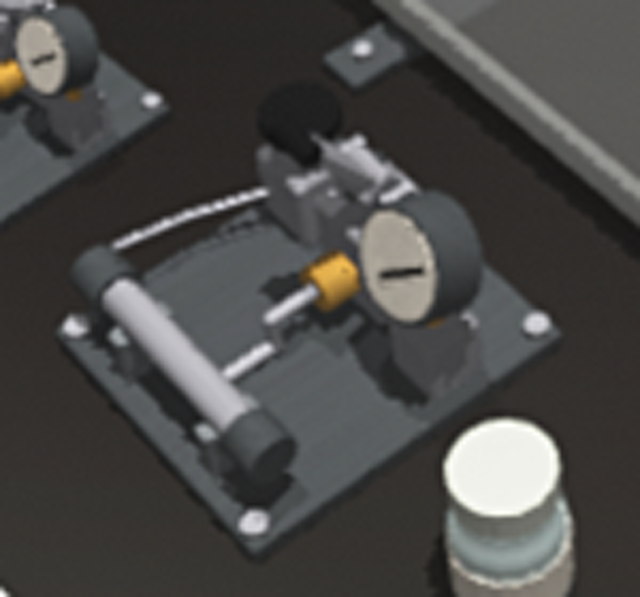

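View pics/c2.png

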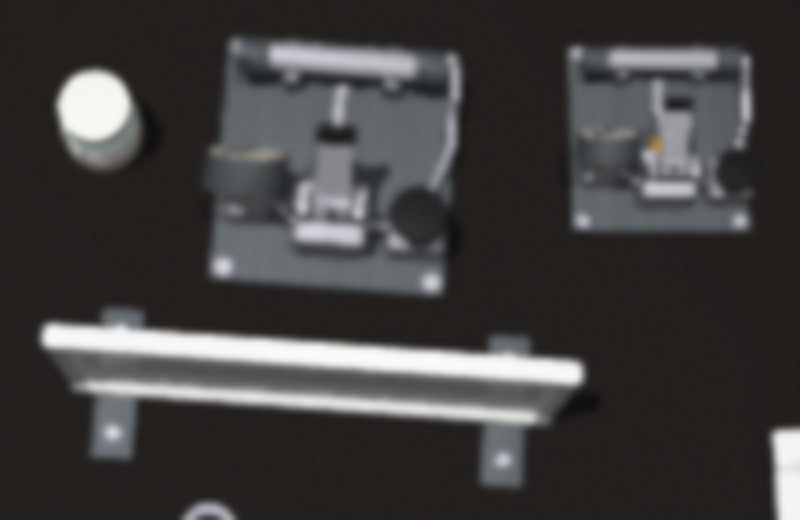

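View pics/c3.png

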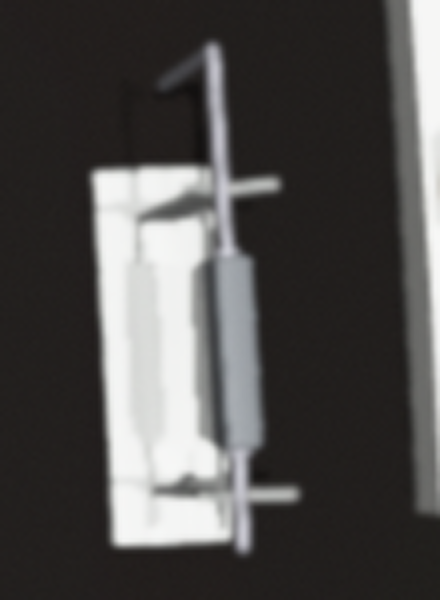

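View pics/c4.png

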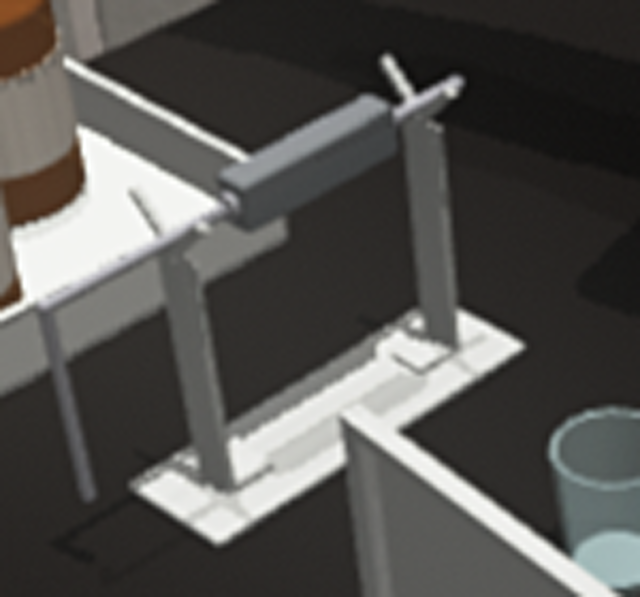

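The crops confirm it: the large grey valve stands behind the shield, with its gauge to +y, its handwheel to -y, and the black lever end at about c2 (337,133), which is top (334,163). The hook lies in its forks with its leg towards +x. Next I'll measure positions.

```bash
cat > h.py <<'E'
import numpy as np,cv2
from cell import r,viewer
def ray(n,px):
    m=viewer.camera_model(n); q=np.array([(px[0]-m['cx'])/m['fx'],(px[1]-m['cy'])/m['fy']])
    p=q.copy()
    for _ in range(30): p=q/(1+m['k1']*(p@p))
    T=np.array(m['world_from_camera']); d=T[:3,:3]@np.r_[p,1]; return T[:3,3],d/np.linalg.norm(d)
def pl(n,px,z):
    o,d=ray(n,px); return o+d*(z-o[2])/d[2]
def tri(ps,pt):
    (o1,d1),(o2,d2)=ray("scene",ps),ray("top",pt)
    A=np.c_[d1,-d2]; s=np.linalg.lstsq(A,o2-o1,rcond=None)[0]
    a,b=o1+s[0]*d1,o2+s[1]*d2; return (a+b)/2,np.linalg.norm(a-b)
def proj(n,P):
    m=viewer.camera_model(n);T=np.linalg.inv(np.array(m['world_from_camera']));c=T[:3,:3]@np.asarray(P)+T[:3,3]
    p=c[:2]/c[2];p=p*(1+m['k1']*(p@p));return np.array([m['fx']*p[0]+m['cx'],m['fy']*p[1]+m['cy']])
E
python3 - <<'E'
from h import *
np.set_printoptions(precision=4,suppress=True)
c1=lambda x,y:(150+x*150/640-.4,260+y*140/597-.4)
c4=lambda x,y:(150+x*150/640-.4,100+y*140/597-.4)
c2=lambda x,y:(250+x/4-.4,130+y/4-.4)
c3=lambda x,y:(420+x/4-.4,195+y/4-.4)
print("back",tri(c4(460,82),c3(243,548)))
print("bend",tri(c4(43,303),c3(211,47)))
print("tip",tri(c4(90,495),c3(162,87)))
for n,a,b in[("h front-left(-y?)",(220,188),(220,257)),("h back +y",(395,130),None)]: 
    if b: print(n,tri(c4(*a),c3(*b)))
print("handle top",[pl("top",c3(*p),.169) for p in[(220,257),(252,255),(262,445),(228,448)]])
print("rest base",[pl("top",c3(*p),.006) for p in[(93,170),(113,547),(232,542),(209,166)]])
print("valve base",[pl("top",c2(*p),.006) for p in[(233,40),(460,55),(443,293),(210,278)]])
print("valve base sc",[pl("scene",c1(*p),.006) for p in[(60,333),(255,555),(560,332)]])
print("shield top top", [pl("top",c2(*p),.165) for p in[(45,325),(582,362),(45,345),(582,382)]])
print("lever end", [pl("top",c2(337,133),z) for z in(.09,.1,.11,.12)])
E
```

```text
back (array([ 0.3184, -0.3418,  0.1556]), np.float64(0.0007564688045135001))
bend (array([ 0.5814, -0.3377,  0.1579]), np.float64(0.00022930089660589979))
tip (array([ 0.5791, -0.3388,  0.0442]), np.float64(0.0010905414196199332))
h front-left(-y?) (array([ 0.4725, -0.3373,  0.1659]), np.float64(0.008878145121678041))
handle top [array([ 0.469 , -0.3332,  0.169 ]), array([ 0.4696, -0.3501,  0.169 ]), array([ 0.3716, -0.3506,  0.169 ]), array([ 0.3706, -0.3327,  0.169 ])]
rest base [array([ 0.5359, -0.3038,  0.006 ]), array([ 0.3143, -0.3063,  0.006 ]), array([ 0.315, -0.377,  0.006]), array([ 0.5368, -0.3737,  0.006 ])]
valve base [array([0.782 , 0.0118, 0.006 ]), array([ 0.769 , -0.1256,  0.006 ]), array([ 0.6225, -0.1105,  0.006 ]), array([0.6348, 0.0282, 0.006 ])]
valve base sc [array([ 0.7675, -0.125 ,  0.006 ]), array([0.7825, 0.0126, 0.006 ]), array([0.6334, 0.0258, 0.006 ])]
shield top top [array([0.5803, 0.1089, 0.165 ]), array([ 0.5542, -0.1711,  0.165 ]), array([0.5696, 0.109 , 0.165 ]), array([ 0.5437, -0.1707,  0.165 ])]
lever end [array([ 0.6996, -0.0481,  0.09  ]), array([ 0.697 , -0.0479,  0.1   ]), array([ 0.6943, -0.0477,  0.11  ]), array([ 0.6917, -0.0475,  0.12  ])]
```

```bash
python3 - <<'E'
import cv2
s=cv2.imread("pics/scene0.png");t=cv2.imread("pics/top0.png")
cv2.imwrite("pics/c5.png",cv2.resize(s[280:340,195:275],(800,600),interpolation=cv2.INTER_CUBIC))
cv2.imwrite("pics/c6.png",cv2.resize(t[150:205,300:370],(763,600),interpolation=cv2.INTER_CUBIC))
E
```

```text
(no output)
```

View pics/c5.png

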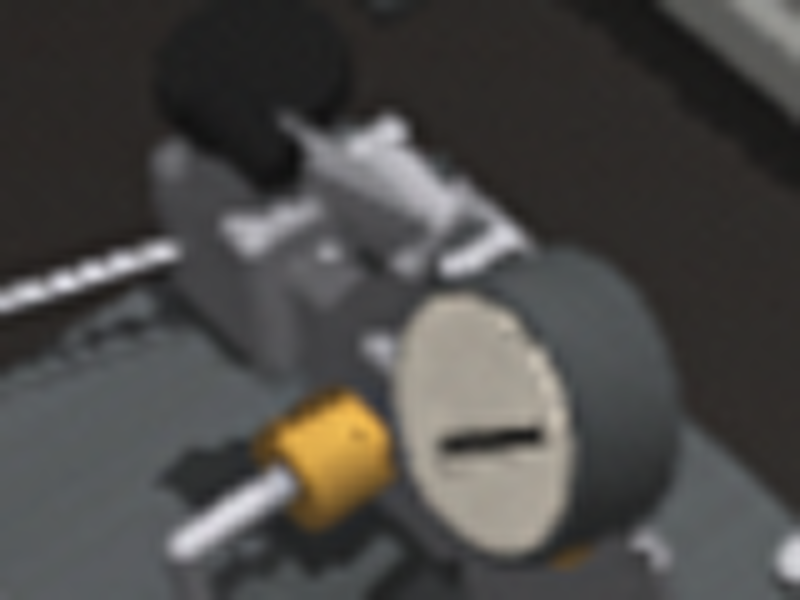

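View pics/c6.png

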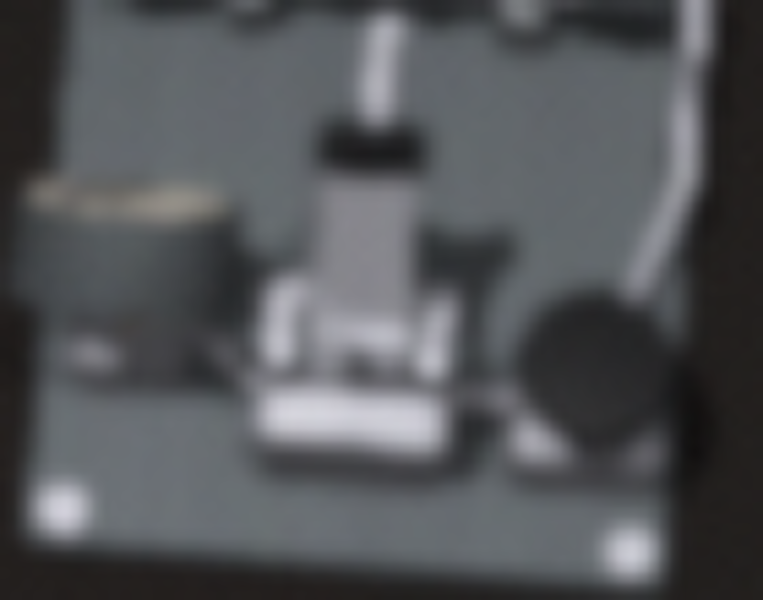

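The large valve's base, the shield and the hook all measure consistently:

| Item | Measurement |
|---|---|
| Handle centre | about (0.420, -0.341, 0.156), yaw about 0.8° |
| Valve origin | about (0.662, -0.045), yaw about -5.2° |
| Lever end (top 333.8,163.4) | about 31 mm behind and 45 mm above the pivot, so it leans about 35° |

Next is the approach move.

```bash
cat >> h.py <<'E'
from scipy.spatial.transform import Rotation as Ro
def Rdes(yaw,flip=1):
    x=np.array([0,0,-1.]);z=flip*np.array([-np.sin(yaw),np.cos(yaw),0]);return np.c_[x,np.cross(z,x),z]
def delta(P,yaw,flip=1):
    s=r.state();R=Ro.from_rotvec(s['tcp_rot']).as_matrix();D=Rdes(np.radians(yaw),flip)
    sh=R.T@(np.array(P)-s['ee_pos'])*100;rv=np.degrees(Ro.from_matrix(R.T@D).as_rotvec())
    print("t",round(s['time'],2),"p",s['ee_pos'].round(4),"F",s['ft_force'].round(2),"M",s['ft_torque'].round(2),"gap",round(s['finger_gap'],4),"q",s['joint_positions'].round(2))
    print("R",R.round(3).tolist());print("shift cm",sh.round(2),"turn",rv.round(2));return s,R
E
python3 - <<'E'
from h import *
delta([.42,-.341,.25],.8,1);delta([.42,-.341,.25],.8,-1)
E
```

```text
t 0.1 p [ 0.1331 -0.5845  0.2305] F [ 0.03  0.33 -0.01] M [-0.03  0.   -0.03] gap 0.0852 q [-1.35  0.31 -0.05  1.21  0.    1.57]
R [[-0.0, 0.975, 0.222], [0.002, 0.222, -0.975], [-1.0, 0.0, -0.002]]
shift cm [ -1.92  33.38 -17.38] turn [-1.6798e+02 -1.0000e-02 -1.3000e-01]
t 0.1 p [ 0.1331 -0.5845  0.2305] F [ 0.03  0.33 -0.01] M [-0.03  0.   -0.03] gap 0.0852 q [-1.35  0.31 -0.05  1.21  0.    1.57]
R [[-0.0, 0.975, 0.222], [0.002, 0.222, -0.975], [-1.0, 0.0, -0.002]]
shift cm [ -1.92  33.38 -17.38] turn [ 1.202e+01 -9.000e-02  1.000e-02]
```

```bash
python3 -m creep '[[[-0.2,3.3,-1.7],[0,0,0]],[[-0.2,3.3,-1.7],[0,0,0]],[[-0.2,3.3,-1.7],[0,0,0]],[[-0.2,3.3,-1.7],[0,0,0]],[[-0.2,3.3,-1.7],[0,0,0]],[[-0.2,3.3,-1.7],[0,0,0]],[[-0.2,3.3,-1.7],[0,0,0]],[[-0.2,3.3,-1.7],[0,0,0]],[[-0.2,3.3,-1.7],[0,0,0]],[[-0.2,3.3,-1.7],[0,0,0]],[[0,0,0],[6,0,0]],[[0,0,0],[6,0,0]],[[0,0,0],[0,0,0]]]'; python3 - <<'E'
from h import *
delta([.42,-.341,.25],.8,-1)
E
```

```text
time: 1.4
ee_pos: [0.4265, -0.3337, 0.2454]
tcp_rot: [1.209, 1.223, -1.204]
ft_force: [-0.2, -0.8, 0.4]
finger_gap: 0.0852
t 1.4 p [ 0.4265 -0.3337  0.2454] F [-0.17 -0.81  0.39] M [-0.06  0.01  0.02] gap 0.0852 q [-0.67  0.21 -0.15  1.22  0.    2.47]
R [[-0.006, 1.0, 0.006], [0.01, 0.006, -1.0], [-1.0, -0.006, -0.01]]
shift cm [-0.46 -0.66  0.73] turn [-0.44 -0.55  0.32]
```

```bash
python3 -m creep '[[[0,-0.65,0.7],[-0.4,-0.5,0.3]],[[0,0,0],[0,0,0]],[[2,0,0],[0,0,0]],[[2,0,0],[0,0,0]],[[2,0,0],[0,0,0]],[[0,0,0],[0,0,0]]]'; python3 - <<'E'
from h import *
delta([.42,-.341,.137],.8,-1)
im=viewer.snapshot("scene");cv2.imwrite("pics/s1.png",cv2.resize(im[60:240,130:330,::-1],(667,600),interpolation=cv2.INTER_CUBIC))
im=viewer.snapshot("top");cv2.imwrite("pics/t1.png",cv2.resize(im[180:360,400:580,::-1],(600,600),interpolation=cv2.INTER_CUBIC))
E
```

```text
time: 2.0
ee_pos: [0.4172, -0.3436, 0.184]
tcp_rot: [1.195, 1.217, -1.195]
ft_force: [0.1, -0.7, 0.8]
finger_gap: 0.085
t 2.0 p [ 0.4172 -0.3436  0.184 ] F [ 0.15 -0.7   0.83] M [0.   0.06 0.07] gap 0.085 q [-0.69  0.23 -0.27  1.07 -0.    2.43]
R [[0.001, 1.0, 0.019], [-0.001, 0.019, -1.0], [-1.0, 0.001, 0.001]]
shift cm [ 4.7   0.28 -0.26] turn [ 0.3   0.07 -0.05]
```

View pics/s1.png

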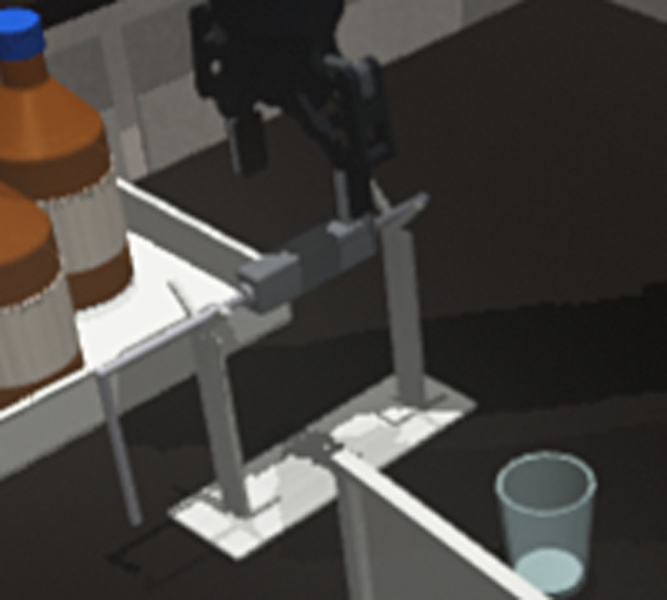

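View pics/t1.png

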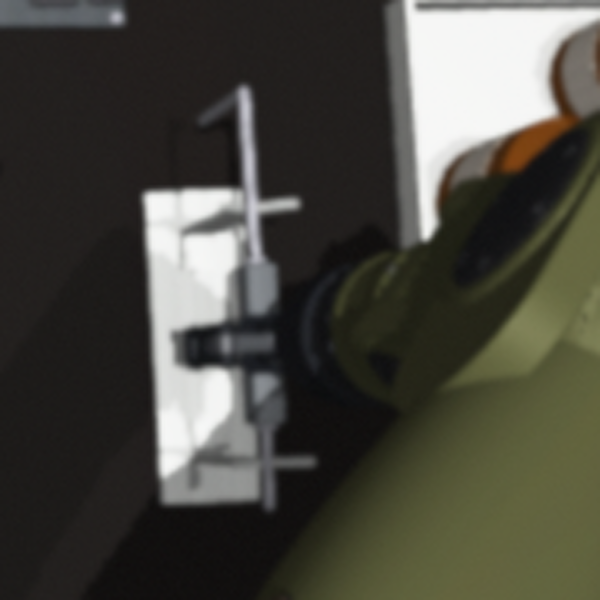

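The jaws straddle the handle at s1 (340,210) and t1 (255,345), with nothing touched. I'll lower and close.

```bash
python3 -m creep '[[[1.5,0.3,-0.25],[0.3,0,0]],[[1.5,0,0],[0,0,0]],[[1.2,0,0],[0,0,0]],[[0.5,0,0],[0,0,0]],[[0,0,0],[0,0,0]]]'; python3 - <<'E'
from h import *
delta([.42,-.341,.137],.8,-1)
E
```

```text
time: 2.6
ee_pos: [0.4247, -0.3458, 0.1445]
tcp_rot: [1.197, 1.2, -1.195]
ft_force: [0.0, -0.4, 0.5]
finger_gap: 0.0858
t 2.6 p [ 0.4247 -0.3458  0.1445] F [ 0.04 -0.36  0.54] M [ 0.01 -0.01  0.03] gap 0.0858 q [-0.68  0.25 -0.33  0.97 -0.    2.44]
R [[0.011, 1.0, 0.014], [-0.01, 0.014, -1.0], [-1.0, 0.011, 0.01]]
shift cm [ 0.74 -0.48 -0.49] turn [-0.01  0.57 -0.65]
```

```bash
python3 -m creep '[[[0.4,-0.4,-0.45],[0,0.5,-0.6]],[[0.3,0,0],[0,0,0]],[[0,0,0],[0,0,0]]]'; python3 - <<'E'
from h import *
delta([.42,-.341,.137],.8,-1)
E
```

```text
time: 2.9
ee_pos: [0.4211, -0.3417, 0.1386]
tcp_rot: [1.199, 1.213, -1.199]
ft_force: [-0.6, 0.9, 0.1]
finger_gap: 0.0852
t 2.9 p [ 0.4211 -0.3417  0.1386] F [-0.57  0.94  0.1 ] M [-0.05 -0.03  0.01] gap 0.0852 q [-0.68  0.26 -0.34  0.97 -0.    2.45]
R [[0.002, 1.0, 0.014], [-0.002, 0.014, -1.0], [-1.0, 0.001, 0.002]]
shift cm [ 0.16 -0.11 -0.07] turn [-0.01  0.1  -0.09]
```

```bash
python3 -m creep '[[[0.1,0,0],[0,0,0]],[[0,0,0],[0,0,0]],[[0,0,0],[0,0,0]],[[0,0,0],[0,0,0]],[[0,0,0],[0,0,0]],[[0,0,0],[0,0,0]],[[0,0,0],[0,0,0]],[[0,0,0],[0,0,0]],[[0,0,0],[0,0,0]],[[0,0,0],[0,0,0]]]' 1.0; python3 - <<'E'
from h import *
delta([.42,-.341,.137],.8,-1)
E
```

```text
time: 3.9
ee_pos: [0.4215, -0.3401, 0.1383]
tcp_rot: [1.201, 1.215, -1.196]
ft_force: [-0.1, 1.2, 0.3]
finger_gap: 0.0188
t 3.9 p [ 0.4215 -0.3401  0.1383] F [-0.06  1.21  0.31] M [ 0.17  0.08 -0.05] gap 0.0188 q [-0.68  0.26 -0.34  0.97  0.    2.45]
R [[0.003, 1.0, 0.014], [0.001, 0.014, -1.0], [-1.0, 0.003, -0.001]]
shift cm [ 0.13 -0.15  0.09] turn [ 0.   -0.08 -0.17]
```

```bash
python3 -m creep '[[[-0.5,0,0],[0,0,0]],[[-1,0,0],[0,0,0]],[[-2,0,0],[0,0,0]],[[-2,0,0],[0,0,0]],[[-2,0,0],[0,0,0]],[[-2,0,0],[0,0,0]],[[-2,0,0],[0,0,0]],[[-2,0,0],[0,0,0]],[[-1.5,0,0],[0,0,0]],[[-1,0,0],[0,0,0]],[[0,0,0],[0,0,0]]]' 0.5; python3 - <<'E'
from h import *
delta([.42,-.341,.3],.8,-1)
for n,c in(("scene",(40,240,110,310)),("top",(150,360,380,600))):
    im=viewer.snapshot(n)[c[0]:c[1],c[2]:c[3],::-1];cv2.imwrite(f"pics/{n}2.png",cv2.resize(im,None,fx=2.8,fy=2.8,interpolation=cv2.INTER_CUBIC))
E
```

```text
time: 5.0
ee_pos: [0.4188, -0.3401, 0.3085]
tcp_rot: [1.199, 1.217, -1.199]
ft_force: [-0.3, -0.3, -2.4]
finger_gap: 0.0191
t 5.0 p [ 0.4188 -0.3401  0.3085] F [-0.26 -0.33 -2.43] M [-0.    0.1  -0.03] gap 0.0191 q [-0.68  0.18 -0.04  1.35 -0.    2.45]
R [[-0.001, 1.0, 0.014], [0.001, 0.014, -1.0], [-1.0, -0.001, -0.001]]
shift cm [0.85 0.12 0.1 ] turn [ 0.02 -0.04  0.06]
```

View pics/scene2.png

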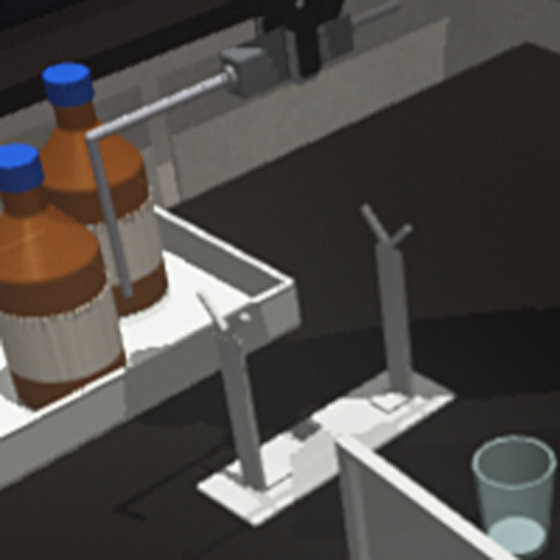

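View pics/top2.png

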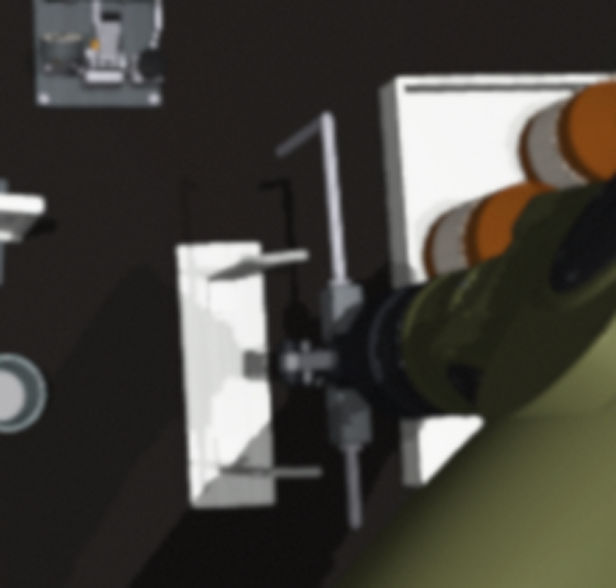

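```bash
python3 - <<'E'
from h import *
S=lambda x,y:(110+x/2.8-.3,40+y/2.8-.3);T=lambda x,y:(380+x/2.8-.3,150+y/2.8-.3)
b=tri(S(92,135),T(327,115));t=tri(S(125,293),T(281,153));k=tri(S(397,5),T(355,525));print(b,t,k)
s,R=delta([.5624,-.0363,.3085],-5.2,-1)
print((R.T@(b[0]-s['ee_pos'])).round(4),(R.T@(t[0]-s['ee_pos'])).round(4),(R.T@(k[0]-s['ee_pos'])).round(4))
E
```

```text
(array([ 0.57835901, -0.33754572,  0.32669128]), np.float64(0.0016114951560701751)) (array([ 0.57665537, -0.34000839,  0.21274242]), np.float64(0.003558710974760968)) (array([ 0.3158184 , -0.34284178,  0.32482208]), np.float64(0.0011887425391393378))
t 5.1 p [ 0.4183 -0.3396  0.3067] F [-0.16 -0.88 -3.09] M [-0.02  0.13  0.01] gap 0.0191 q [-0.68  0.18 -0.05  1.35 -0.    2.45]
R [[-0.003, 1.0, 0.014], [0.002, 0.014, -1.0], [-1.0, -0.003, -0.002]]
shift cm [ -0.15  14.85 -30.12] turn [ 6.02 -0.12  0.16]
[-0.0204  0.1601  0.0002] [0.0936 0.1586 0.0029] [-0.0178 -0.1025  0.0017]
```

The hook hangs level in the grip: its bend, tip and rear end agree with the drawing to about 3 mm. Now I'll take it across, above the shield.

```bash
python3 -m creep '[[[0,0.8,-1.5],[0,0,0]],[[0,1.4,-2.8],[0,0,0]],[[0,1.4,-2.8],[0,0,0]],[[0,1.4,-2.8],[0,0,0]],[[0,1.4,-2.8],[0,0,0]],[[0,1.4,-2.8],[0,0,0]],[[0,1.4,-2.8],[0,0,0]],[[0,1.4,-2.8],[0,0,0]],[[0,1.4,-2.8],[0,0,0]],[[0,1.4,-2.8],[0,0,0]],[[0,1.2,-2.0],[0,0,0]],[[0,0,0],[3,0,0]],[[0,0,0],[3,0,0]],[[0,0,0],[0,0,0]]]'; python3 - <<'E'
from h import *
delta([.5644,-.0365,.3085],-5.2,-1)
E
```

```text
time: 6.5
ee_pos: [0.5569, -0.0426, 0.2871]
tcp_rot: [1.266, 1.203, -1.287]
ft_force: [0.3, 0.1, -3.3]
finger_gap: 0.0193
t 6.5 p [ 0.5569 -0.0426  0.2871] F [ 0.31  0.06 -3.33] M [-0.06  0.08 -0.06] gap 0.0193 q [-0.08  0.25 -0.01  1.35  0.01  3.14]
R [[-0.031, 0.996, -0.083], [0.016, -0.083, -0.996], [-0.999, -0.033, -0.013]]
shift cm [-2.15  0.63 -0.69] turn [ 0.44 -0.76  1.87]
```

Joint 6 is right at its limit at this yaw. The leg is round and vertical, so the hook's yaw doesn't matter for the pull. I'll turn back to a yaw of +5° for margin.

```bash
python3 -m creep '[[[-0.7,0,0],[-3,0,0.6]],[[-0.7,0,0],[-4,0,0.6]],[[-0.7,0,0],[-3,0,0.6]],[[0,0,0],[0,0,0]]]'; python3 - <<'E'
from h import *
delta([.5644,-.0646,.3085],5,-1)
E
```

```text
time: 6.9
ee_pos: [0.555, -0.0427, 0.3042]
tcp_rot: [1.147, 1.271, -1.133]
ft_force: [0.6, 0.2, -1.7]
finger_gap: 0.0189
t 6.9 p [ 0.555  -0.0427  0.3042] F [ 0.58  0.24 -1.65] M [-0.03  0.11  0.  ] gap 0.0189 q [-0.09  0.22 -0.    1.35  0.02  2.96]
R [[-0.007, 0.995, 0.097], [0.017, 0.097, -0.995], [-1.0, -0.005, -0.018]]
shift cm [-0.47  0.72  2.26] turn [ 0.57 -1.02  0.3 ]
```

```bash
python3 -m creep '[[[-0.2,0.4,1.1],[0.3,-0.5,0.3]],[[-0.2,0.4,1.1],[0.3,-0.5,0]],[[0,0,0],[0,0,0]]]'; python3 - <<'E'
from h import *
s,R=delta([.5644,-.0646,.3085],5,-1)
print("leg tip est",s['ee_pos']+R@[.0935,.158,.001])
for n,c in(("scene",(150,390,100,340)),("top",(80,320,220,460))):
    im=viewer.snapshot(n)[c[0]:c[1],c[2]:c[3],::-1];cv2.imwrite(f"pics/{n}3.png",cv2.resize(im,None,fx=2.5,fy=2.5,interpolation=cv2.INTER_CUBIC))
E
```

```text
time: 7.2
ee_pos: [0.5651, -0.0659, 0.3064]
tcp_rot: [1.146, 1.248, -1.15]
ft_force: [0.2, 0.6, -2.3]
finger_gap: 0.0189
t 7.2 p [ 0.5651 -0.0659  0.3064] F [ 0.24  0.64 -2.27] M [0.01 0.1  0.01] gap 0.0189 q [-0.12  0.24  0.02  1.36 -0.    2.94]
R [[-0.002, 0.997, 0.083], [-0.001, 0.083, -0.997], [-1.0, -0.002, 0.001]]
shift cm [-0.21 -0.06 -0.14] turn [-0.25  0.07  0.14]
leg tip est [ 0.72246001 -0.05397113  0.21253888]
```

View pics/scene3.png

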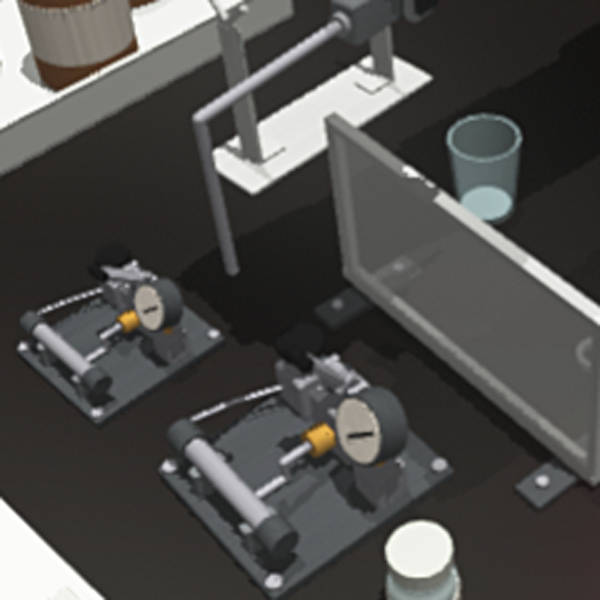

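View pics/top3.png

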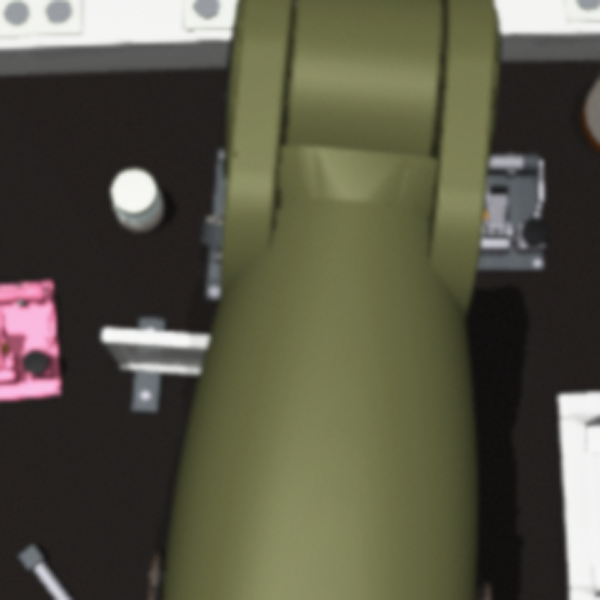

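The top view is covered by the arm. In the scene view the leg's end is at scene3 (233,270) and the bend at (203,118). I'll check these against my estimate.

```bash
python3 - <<'E'
from h import *
print(proj("scene",[.7225,-.054,.2125]),pl("scene",(193,257.2),.2125), pl("scene",(100+202/2.5,150+118/2.5),.327))
E
```

```text
[192.54342771 256.79909612] [ 0.7225971  -0.05285171  0.2125    ] [ 0.72609862 -0.04622833  0.327     ]
```

```bash
python3 -m creep '[[[1,0,-0.3],[0,0,0]],[[2,0,0],[0,0,0]],[[2,0,0],[0,0,0]],[[2,0,0],[0,0,0]],[[1.5,0,0],[0,0,0]],[[1,0,0],[0,0,0]],[[0,0,0],[0,0,0]]]'; python3 - <<'E'
from h import *
s,R=delta([.5644,-.0646,.182],5,-1)
print("leg tip est",s['ee_pos']+R@[.0935,.158,.001])
E
```

```text
time: 8.0
ee_pos: [0.5621, -0.0595, 0.2033]
tcp_rot: [1.146, 1.254, -1.15]
ft_force: [0.4, -0.2, -2.4]
finger_gap: 0.0191
t 8.0 p [ 0.5621 -0.0595  0.2033] F [ 0.35 -0.19 -2.4 ] M [0.   0.12 0.  ] gap 0.0191 q [-0.11  0.27 -0.17  1.14  0.    2.95]
R [[-0.006, 0.996, 0.084], [0.002, 0.084, -0.996], [-1.0, -0.006, -0.002]]
shift cm [2.13 0.19 0.54] turn [-0.18 -0.13  0.34]
leg tip est [ 0.71909393 -0.04702526  0.10883014]
```

```bash
python3 -m creep '[[[1,0.1,0.35],[0,0,0.3]],[[0.8,0,0],[0,0,0]],[[0.3,0,0],[0,0,0]],[[0,0,0],[0,0,0]]]'; python3 - <<'E'
from h import *
s,R=delta([.5644,-.0646,.182],5,-1)
print("leg tip est",s['ee_pos']+R@[.0935,.158,.001])
for n,c in(("scene",(200,380,130,330)),):
    im=viewer.snapshot(n)[c[0]:c[1],c[2]:c[3],::-1];cv2.imwrite(f"pics/{n}4.png",cv2.resize(im,None,fx=3.3,fy=3.3,interpolation=cv2.INTER_CUBIC))
E
```

```text
time: 8.4
ee_pos: [0.5643, -0.063, 0.1817]
tcp_rot: [1.149, 1.248, -1.145]
ft_force: [-0.2, -0.2, -2.9]
finger_gap: 0.0193
t 8.4 p [ 0.5643 -0.063   0.1817] F [-0.22 -0.2  -2.85] M [-0.01  0.09 -0.01] gap 0.0193 q [-0.11  0.28 -0.21  1.08  0.    2.94]
R [[0.002, 0.996, 0.084], [0.002, 0.084, -0.996], [-1.0, 0.002, -0.002]]
shift cm [-0.03 -0.01  0.16] turn [-0.18 -0.11 -0.1 ]
leg tip est [ 0.72200511 -0.05052608  0.08847691]
```

View pics/scene4.png

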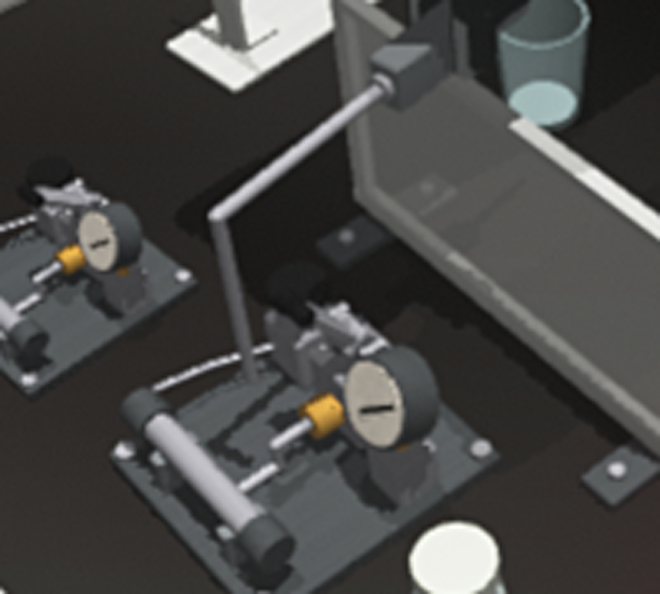

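The leg hangs behind the lever, with its tip at scene4 (250,380). It reads 0.0885 m high, 18 mm above the pivot. Now I'll draw it back.

```bash
python3 -m creep '[[[0,-0.3,-0.05],[0,0,0]],[[0,-0.3,-0.05],[0,0,0]],[[0,-0.3,-0.05],[0,0,0]],[[0,-0.3,-0.05],[0,0,0]],[[0,-0.2,-0.03],[0,0,0]],[[0,0,0],[0,0,0]]]'; cat >> h.py <<'E'
def rep():
    s=r.state();R=Ro.from_rotvec(s['tcp_rot']).as_matrix();tip=s['ee_pos']+R@[.0935,.158,.001]
    o=np.array([.662,-.0454]);X=np.array([.9959,-.0906]);Y=np.array([.0906,.9959]);d=tip[:2]-o
    F=s['ft_force']
    yaw=np.degrees(np.arctan2(R[1,1],R[0,1]));
    print("t %.2f tip lx %.1f ly %.1f z %.1f mm  tcpz %.1f | Flx %.2f Fly %.2f Fz %.2f My %.2f| yaw %.1f pitch %.2f roll %.2f q6 %.2f gap %.1f"%(s['time'],d@X*1e3,d@Y*1e3,tip[2]*1e3,s['ee_pos'][2]*1e3,F[:2]@X,F[:2]@Y,F[2],s['ft_torque'][1],yaw,np.degrees(R[2,1]),np.degrees(R[2,2]),s['joint_positions'][5],s['finger_gap']*1e3))
E
python3 -c "
from h import *
rep()"
```

```text
time: 9.05
ee_pos: [0.5499, -0.0618, 0.1837]
tcp_rot: [1.15, 1.246, -1.143]
ft_force: [0.1, 0.2, -2.9]
finger_gap: 0.0192
t 9.05 tip lx 46.0 ly 0.2 z 90.9 mm  tcpz 183.7 | Flx 0.04 Fly 0.18 Fz -2.85 My 0.13| yaw 4.8 pitch 0.27 roll -0.08 q6 2.94 gap 19.2
```

```bash
python3 -m creep '[[[0.1,-0.2,-0.03],[0,0,0]],[[0,-0.2,-0.03],[0,0,0]],[[0,-0.2,-0.03],[0,0,0]],[[0,-0.2,-0.03],[0,0,0]]]';python3 -c "
from h import *
rep()"
```

```text
time: 9.45
ee_pos: [0.5418, -0.0613, 0.1827]
tcp_rot: [1.151, 1.245, -1.142]
ft_force: [1.4, 0.3, -2.6]
finger_gap: 0.0191
t 9.45 tip lx 38.1 ly -0.0 z 90.1 mm  tcpz 182.7 | Flx 1.40 Fly 0.44 Fz -2.55 My -0.41| yaw 4.8 pitch 0.33 roll -0.07 q6 2.94 gap 19.1
```

```bash
python3 -m creep '[[[0.05,-0.2,-0.03],[0,0,0]],[[0,-0.2,-0.03],[0,0,0]],[[0,-0.2,-0.03],[0,0,0]]]';python3 -c "
from h import *
rep()"
```

```text
time: 9.75
ee_pos: [0.538, -0.061, 0.1835]
tcp_rot: [1.153, 1.24, -1.138]
ft_force: [2.8, -1.1, -2.4]
finger_gap: 0.0191
t 9.75 tip lx 34.7 ly -0.0 z 91.8 mm  tcpz 183.5 | Flx 2.86 Fly -0.87 Fz -2.40 My -0.67| yaw 4.8 pitch 0.65 roll -0.03 q6 2.94 gap 19.1
```

```bash
python3 -m creep '[[[0.05,-0.2,-0.03],[0,0,-0.3]],[[0.05,-0.2,-0.03],[0,0,-0.2]],[[0.05,-0.2,-0.03],[0,0,-0.2]],[[0.05,-0.2,-0.03],[0,0,-0.1]]]';python3 -c "
from h import *
rep()"
```

```text
time: 10.15
ee_pos: [0.5296, -0.0606, 0.1819]
tcp_rot: [1.146, 1.25, -1.149]
ft_force: [2.0, 0.7, -1.4]
finger_gap: 0.019
t 10.15 tip lx 25.1 ly -0.6 z 88.0 mm  tcpz 181.9 | Flx 1.90 Fly 0.85 Fz -1.36 My -0.47| yaw 4.8 pitch -0.15 roll -0.01 q6 2.94 gap 19.0
```

```bash
python3 -m creep '[[[0.03,-0.15,-0.04],[0,0,0]],[[0.03,-0.15,-0.04],[0,0,0]],[[0.03,-0.15,-0.04],[0,0,0]]]';python3 -c "
from h import *
rep()"
```

```text
time: 10.45
ee_pos: [0.5237, -0.0597, 0.1803]
tcp_rot: [1.145, 1.251, -1.151]
ft_force: [1.1, 0.1, -1.2]
finger_gap: 0.0196
t 10.45 tip lx 18.9 ly -0.4 z 86.0 mm  tcpz 180.3 | Flx 1.11 Fly 0.17 Fz -1.24 My -0.27| yaw 4.8 pitch -0.28 roll -0.02 q6 2.94 gap 19.6
```

```bash
python3 -m creep '[[[0.03,-0.15,-0.04],[0,0,-0.1]],[[0.03,-0.1,-0.03],[0,0,-0.1]],[[0.03,-0.1,-0.03],[0,0,-0.1]]]';python3 -c "
from h import *
rep()"
```

```text
time: 10.75
ee_pos: [0.5191, -0.0589, 0.179]
tcp_rot: [1.142, 1.256, -1.156]
ft_force: [2.0, 0.2, -2.0]
finger_gap: 0.0191
t 10.75 tip lx 13.6 ly -0.0 z 83.7 mm  tcpz 179.0 | Flx 1.95 Fly 0.33 Fz -1.99 My -0.28| yaw 4.8 pitch -0.67 roll -0.03 q6 2.95 gap 19.1
```

```bash
python3 -m creep '[[[-0.1,-0.1,-0.02],[0,0,0.3]],[[-0.1,-0.1,-0.02],[0,0,0.2]],[[0,-0.1,-0.02],[0,0,0]]]';python3 -c "
from h import *
rep()"
```

```text
time: 11.05
ee_pos: [0.5173, -0.0586, 0.1808]
tcp_rot: [1.147, 1.248, -1.147]
ft_force: [5.8, 0.7, -5.7]
finger_gap: 0.019
t 11.05 tip lx 12.9 ly 0.1 z 87.3 mm  tcpz 180.8 | Flx 5.69 Fly 1.20 Fz -5.73 My -1.03| yaw 4.8 pitch -0.00 roll -0.00 q6 2.94 gap 19.0
```

```bash
python3 -m creep '[[[0,-0.1,-0.02],[0,0,0]],[[0,-0.1,-0.02],[0,0,0]]]';python3 -c "
from h import *
rep()"
```

```text
time: 11.25
ee_pos: [0.5171, -0.0587, 0.1813]
tcp_rot: [1.149, 1.244, -1.145]
ft_force: [4.8, -0.2, -4.8]
finger_gap: 0.0189
t 11.25 tip lx 13.0 ly 0.0 z 88.4 mm  tcpz 181.3 | Flx 4.81 Fly 0.19 Fz -4.76 My -0.97| yaw 4.8 pitch 0.22 roll 0.04 q6 2.95 gap 18.9
```

```bash
python3 -m creep '[[[0,-0.15,-0.03],[0,0,0]],[[0,-0.15,-0.03],[0,0,0]]]';python3 -c "
from h import *
rep()"
```

```text
time: 11.45
ee_pos: [0.5166, -0.0586, 0.1818]
tcp_rot: [1.151, 1.24, -1.142]
ft_force: [8.2, -0.5, -6.4]
finger_gap: 0.0191
t 11.45 tip lx 13.0 ly -0.0 z 89.7 mm  tcpz 181.8 | Flx 8.17 Fly 0.28 Fz -6.40 My -1.24| yaw 4.8 pitch 0.51 roll 0.10 q6 2.95 gap 19.1
```

```bash
python3 -m creep '[[[0,-0.17,-0.03],[0,0,0]],[[0,-0.17,-0.03],[0,0,0]]]';python3 -c "
from h import *
rep()"
```

```text
time: 11.65
ee_pos: [0.5162, -0.0587, 0.1825]
tcp_rot: [1.154, 1.234, -1.138]
ft_force: [7.5, 0.3, -6.9]
finger_gap: 0.0194
t 11.65 tip lx 13.3 ly -0.2 z 91.4 mm  tcpz 182.5 | Flx 7.47 Fly 0.95 Fz -6.95 My -1.36| yaw 4.7 pitch 0.86 roll 0.16 q6 2.95 gap 19.4
```

```bash
python3 -m creep '[[[0.03,-0.15,-0.03],[0,0,-0.15]],[[0.03,-0.15,-0.03],[0,0,-0.15]]]';python3 -c "
from h import *
rep()"
```

```text
time: 11.85
ee_pos: [0.5161, -0.0587, 0.1828]
tcp_rot: [1.154, 1.233, -1.139]
ft_force: [6.8, -1.2, -4.6]
finger_gap: 0.0192
t 11.85 tip lx 13.2 ly -0.4 z 91.8 mm  tcpz 182.8 | Flx 6.91 Fly -0.55 Fz -4.57 My -1.35| yaw 4.7 pitch 0.90 roll 0.23 q6 2.95 gap 19.2
```

```bash
python3 -m creep '[[[0.04,-0.16,-0.03],[0,0,-0.15]],[[0.04,-0.16,-0.03],[0,0,-0.15]]]';python3 -c "
from h import *
rep()"
```

```text
time: 12.05
ee_pos: [0.516, -0.0586, 0.183]
tcp_rot: [1.154, 1.231, -1.138]
ft_force: [7.0, -0.6, -5.9]
finger_gap: 0.0191
t 12.05 tip lx 13.3 ly -0.4 z 92.2 mm  tcpz 183.0 | Flx 7.04 Fly 0.06 Fz -5.87 My -1.30| yaw 4.7 pitch 0.97 roll 0.28 q6 2.95 gap 19.1
```

```bash
python3 -m creep '[[[0.05,-0.2,-0.04],[-0.0,0,-0.2]],[[0.05,-0.2,-0.04],[0,0,-0.2]]]';python3 -c "
from h import *
rep()"
```

```text
time: 12.25
ee_pos: [0.5158, -0.0584, 0.1829]
tcp_rot: [1.154, 1.23, -1.139]
ft_force: [8.3, 0.4, -6.3]
finger_gap: 0.0194
t 12.25 tip lx 13.1 ly -0.5 z 92.2 mm  tcpz 182.9 | Flx 8.18 Fly 1.16 Fz -6.29 My -1.62| yaw 4.7 pitch 1.01 roll 0.35 q6 2.95 gap 19.4
```

```bash
python3 -m creep '[[[0.05,-0.21,-0.04],[0,0.05,-0.2]],[[0.05,-0.21,-0.04],[0,0.05,-0.2]]]';python3 -c "
from h import *
rep()"
```

```text
time: 12.45
ee_pos: [0.5157, -0.0583, 0.1829]
tcp_rot: [1.155, 1.229, -1.138]
ft_force: [8.7, -1.2, -7.6]
finger_gap: 0.019
t 12.45 tip lx 13.1 ly -0.4 z 92.3 mm  tcpz 182.9 | Flx 8.73 Fly -0.41 Fz -7.56 My -1.58| yaw 4.6 pitch 1.06 roll 0.32 q6 2.95 gap 19.0
```

Total contact force is now about 9.9 N (8.7 horizontal, with friction of about 4.7 along the leg). I'll hold that.

```bash
python3 -m creep '[[[0.06,-0.21,-0.04],[0,0.05,-0.22]],[[0.06,-0.21,-0.04],[0,0,-0.22]],[[0.06,-0.21,-0.04],[0,0,-0.22]],[[0.06,-0.21,-0.04],[0,0,-0.22]]]';python3 -c "
from h import *
rep()"
```

```text
time: 12.85
ee_pos: [0.5156, -0.0582, 0.1825]
tcp_rot: [1.155, 1.227, -1.139]
ft_force: [8.1, -0.2, -6.4]
finger_gap: 0.0195
t 12.85 tip lx 13.1 ly -0.5 z 92.1 mm  tcpz 182.5 | Flx 8.05 Fly 0.51 Fz -6.40 My -1.67| yaw 4.6 pitch 1.10 roll 0.41 q6 2.95 gap 19.5
```

```bash
python3 -m creep '[[[0.06,-0.21,-0.04],[0,0.05,-0.22]],[[0.06,-0.21,-0.04],[0,0.05,-0.22]],[[0.06,-0.21,-0.04],[0,0,-0.22]],[[0.06,-0.21,-0.04],[0,0,-0.22]]]';python3 -c "
from h import *
rep()"
```

```text
time: 13.25
ee_pos: [0.5156, -0.058, 0.1824]
tcp_rot: [1.155, 1.225, -1.14]
ft_force: [8.1, -0.7, -6.0]
finger_gap: 0.019
t 13.25 tip lx 13.2 ly -0.5 z 92.1 mm  tcpz 182.4 | Flx 8.17 Fly 0.07 Fz -6.02 My -1.63| yaw 4.5 pitch 1.15 roll 0.45 q6 2.95 gap 19.0
```

```bash
python3 -m creep '[[[0.06,-0.21,-0.04],[0,0.05,-0.22]],[[0.06,-0.21,-0.04],[0,0,-0.22]],[[0.06,-0.21,-0.04],[0,0,-0.22]],[[0.06,-0.21,-0.04],[0,0,-0.22]]]';python3 -c "
from h import *
rep()"
```

```text
time: 13.65
ee_pos: [0.5155, -0.0577, 0.1823]
tcp_rot: [1.156, 1.223, -1.14]
ft_force: [8.4, -0.6, -5.0]
finger_gap: 0.0193
t 13.65 tip lx 13.2 ly -0.6 z 92.1 mm  tcpz 182.3 | Flx 8.44 Fly 0.12 Fz -4.98 My -1.55| yaw 4.5 pitch 1.21 roll 0.54 q6 2.96 gap 19.3
```

```bash
python3 -m creep '[[[0.06,-0.24,-0.04],[0,0.05,-0.25]],[[0.06,-0.24,-0.04],[0,0.05,-0.25]],[[0.06,-0.24,-0.04],[0,0.05,-0.25]]]';python3 -c "
from h import *
rep()"
```

```text
time: 13.95
ee_pos: [0.5154, -0.0577, 0.1823]
tcp_rot: [1.157, 1.223, -1.14]
ft_force: [9.3, -0.3, -7.1]
finger_gap: 0.0189
t 13.95 tip lx 13.2 ly -0.5 z 92.2 mm  tcpz 182.3 | Flx 9.27 Fly 0.53 Fz -7.14 My -1.76| yaw 4.4 pitch 1.24 roll 0.50 q6 2.96 gap 18.9
```

```bash
python3 -m creep '[[[0.06,-0.25,-0.05],[0,0.05,-0.25]],[[0.06,-0.25,-0.05],[0,0.05,-0.25]],[[0.06,-0.25,-0.05],[0,0.05,-0.25]],[[0.06,-0.25,-0.05],[0,0.05,-0.25]],[[0.06,-0.25,-0.05],[0,0.05,-0.25]],[[0.06,-0.25,-0.05],[0,0.05,-0.25]]]';python3 -c "
from h import *
rep()"
```

```text
time: 14.55
ee_pos: [0.5153, -0.0573, 0.1821]
tcp_rot: [1.16, 1.221, -1.14]
ft_force: [9.3, 0.1, -8.4]
finger_gap: 0.0194
t 14.55 tip lx 13.2 ly -0.4 z 92.4 mm  tcpz 182.1 | Flx 9.20 Fly 0.98 Fz -8.39 My -1.80| yaw 4.3 pitch 1.37 roll 0.47 q6 2.96 gap 19.4
```

```bash
python3 -m creep '[[[0.05,-0.25,-0.05],[0,0.05,-0.25]],[[0.05,-0.25,-0.05],[0,0.05,-0.25]],[[0.05,-0.25,-0.05],[0,0.05,-0.25]],[[0.05,-0.25,-0.05],[0,0.05,-0.25]],[[0.05,-0.25,-0.05],[0,0.05,-0.25]],[[0.05,-0.25,-0.05],[0,0.05,-0.25]]]';python3 - <<'E'
from h import *
rep()
im=viewer.snapshot("scene")[200:380,130:330,::-1];cv2.imwrite("pics/scene5.png",cv2.resize(im,None,fx=3.3,fy=3.3,interpolation=cv2.INTER_CUBIC))
rep()
E
```

```text
time: 15.15
ee_pos: [0.5152, -0.057, 0.182]
tcp_rot: [1.162, 1.219, -1.139]
ft_force: [10.8, -0.7, -8.7]
finger_gap: 0.0193
t 15.15 tip lx 13.3 ly -0.3 z 92.6 mm  tcpz 182.0 | Flx 10.81 Fly 0.32 Fz -8.68 My -1.86| yaw 4.2 pitch 1.47 roll 0.43 q6 2.96 gap 19.3
t 15.20 tip lx 13.3 ly -0.4 z 92.6 mm  tcpz 182.0 | Flx 10.11 Fly 0.26 Fz -7.48 My -1.83| yaw 4.2 pitch 1.47 roll 0.43 q6 2.96 gap 19.2
```

View pics/scene5.png

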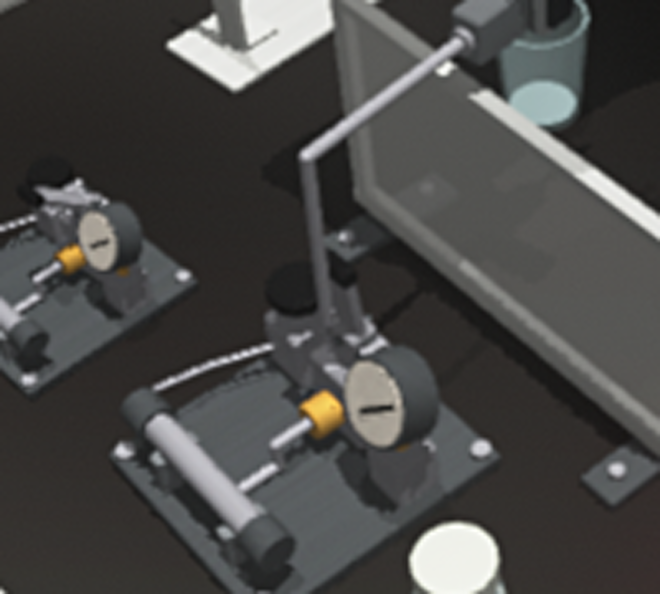

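The lever stands upright on its stop, with its black end at scene5 (342,270) and the leg behind it at (320,300). The pull has read 9 to 11 N for over a second with no motion. Now I'll back off and lift out.

```bash
python3 -m creep '[[[0,0.2,0.03],[0,0,0]],[[0,0.4,0.07],[0,0,0]],[[0,0.5,0.08],[0,0,0]],[[0,0.5,0.08],[0,0,-0.4]],[[0,0.5,0.08],[0,0,-0.5]],[[0,0.3,0.05],[0,0,-0.5]],[[0,0,0],[0,0,0]]]';python3 -c "
from h import *
rep()"
```

```text
time: 15.9
ee_pos: [0.5391, -0.0591, 0.182]
tcp_rot: [1.148, 1.242, -1.162]
ft_force: [0.8, -0.2, -2.7]
finger_gap: 0.0191
t 15.90 tip lx 34.5 ly -0.6 z 87.7 mm  tcpz 182.0 | Flx 0.78 Fly -0.13 Fz -2.69 My 0.11| yaw 4.2 pitch -0.29 roll 0.38 q6 2.96 gap 19.1
```

```bash
python3 -m creep '[[[-0.5,0.2,0],[0.4,0.2,0.3]],[[-1.5,0.2,0],[0.4,0.2,0]],[[-2,0,0],[0,0,0]],[[-2,0,0],[0,0,0]],[[-2,0,0],[0,0,0]],[[-2,0,0],[0,0,0]],[[-1.5,0,0],[0,0,0]],[[-1,0,0],[0,0,0]],[[0,0,0],[0,0,0]]]';python3 - <<'E'
from h import *
rep()
im=viewer.snapshot("scene");cv2.imwrite("pics/sfull6.png",im[:,:,::-1]);cv2.imwrite("pics/scene6.png",cv2.resize(im[150:370,130:330,::-1],None,fx=2.7,fy=2.7,interpolation=cv2.INTER_CUBIC))
E
```

```text
time: 16.8
ee_pos: [0.542, -0.0586, 0.3132]
tcp_rot: [1.169, 1.237, -1.167]
ft_force: [0.1, 0.0, -1.7]
finger_gap: 0.019
t 16.80 tip lx 38.0 ly -1.7 z 219.7 mm  tcpz 313.2 | Flx 0.13 Fly 0.04 Fz -1.72 My 0.04| yaw 3.2 pitch -0.02 roll -0.12 q6 2.98 gap 19.0
```

View pics/scene6.png

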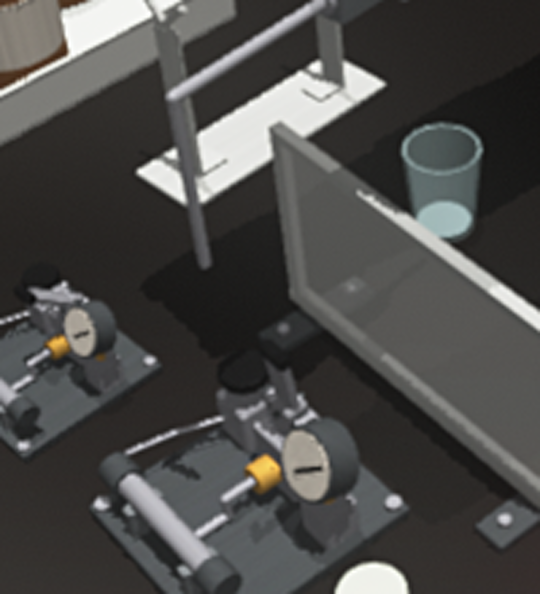

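```bash
python3 - <<'E'
from h import *
s,R=delta([.4215,-.3405,.31],.8,-1)
print(proj("scene",s['ee_pos']+R@[.0935,.158,.001]),"seen tip",130+207/2.7-.3,150+264/2.7-.3)
print(proj("scene",s['ee_pos']+R@[-.0195,.162,.001]),"seen bend",130+174/2.7-.3,150+95/2.7-.3)
E
```

```text
t 16.85 p [ 0.5417 -0.0586  0.3124] F [ 0.6   0.54 -1.94] M [ 0.02  0.14 -0.04] gap 0.0195 q [-0.11  0.19 -0.02  1.36  0.    2.98]
R [[-0.001, 0.998, 0.056], [0.002, 0.056, -0.998], [-1.0, -0.001, -0.002]]
shift cm [  0.2  -13.59  27.47] turn [ 2.43 -0.12  0.08]
[205.91740491 246.58585231] seen tip 206.36666666666665 247.47777777777776
[191.88772428 185.118063  ] seen bend 194.14444444444445 184.88518518518518
```

```bash
python3 -m creep '[[[0,-0.7,1.4],[0,0,0]],[[0,-1.3,2.6],[0,0,0]],[[0,-1.3,2.6],[0,0,0]],[[0,-1.3,2.6],[0,0,0]],[[0,-1.3,2.6],[0,0,0]],[[0,-1.3,2.6],[0,0,0]],[[0,-1.3,2.6],[0,0,0]],[[0,-1.3,2.6],[0,0,0]],[[0,-1.3,2.6],[0,0,0]],[[0,-1.3,2.6],[0,0,0]],[[0,-1.3,2.6],[0,0,0]],[[0,0,0],[2.4,0,0]],[[0,0,0],[0,0,0]]]';python3 - <<'E'
from h import *
delta([.4215,-.3405,.27],.8,-1)
E
```

```text
time: 18.15
ee_pos: [0.4018, -0.3553, 0.2978]
tcp_rot: [1.196, 1.237, -1.215]
ft_force: [-0.2, 0.4, -3.2]
finger_gap: 0.019
t 18.15 p [ 0.4018 -0.3553  0.2978] F [-0.21  0.44 -3.16] M [0.04 0.04 0.02] gap 0.019 q [-0.72  0.2  -0.05  1.35 -0.01  2.41]
R [[-0.024, 1.0, 0.01], [0.008, 0.011, -1.0], [-1.0, -0.024, -0.008]]
shift cm [ 2.74  2.05 -1.44] turn [-0.2  -0.46  1.35]
```

```bash
python3 -m creep '[[[0.6,1,-0.7],[0,-0.2,0.7]],[[0.6,1,-0.7],[-0.2,-0.2,0.6]],[[0,0,0],[0,0,0]]]';python3 - <<'E'
from h import *
delta([.4215,-.3405,.27],.8,-1)
for n,c in(("scene",(40,240,110,310)),("top",(150,360,380,600))):
    im=viewer.snapshot(n)[c[0]:c[1],c[2]:c[3],::-1];cv2.imwrite(f"pics/{n}7.png",cv2.resize(im,None,fx=2.8,fy=2.8,interpolation=cv2.INTER_CUBIC))
E
```

```text
time: 18.45
ee_pos: [0.4218, -0.3392, 0.2827]
tcp_rot: [1.199, 1.219, -1.197]
ft_force: [0.0, 0.7, -1.6]
finger_gap: 0.0189
t 18.45 p [ 0.4218 -0.3392  0.2827] F [ 0.01  0.74 -1.6 ] M [-0.02  0.18 -0.02] gap 0.0189 q [-0.68  0.19 -0.09  1.29  0.    2.45]
R [[-0.001, 1.0, 0.016], [0.003, 0.016, -1.0], [-1.0, -0.001, -0.003]]
shift cm [ 1.27 -0.03  0.13] turn [ 0.1  -0.15  0.05]
```

View pics/scene7.png

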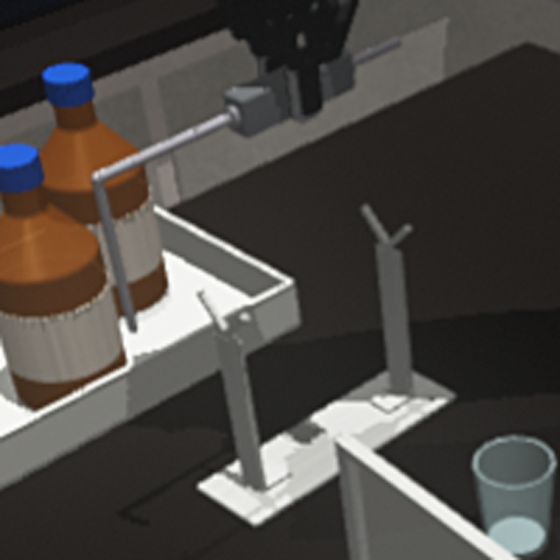

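View pics/top7.png

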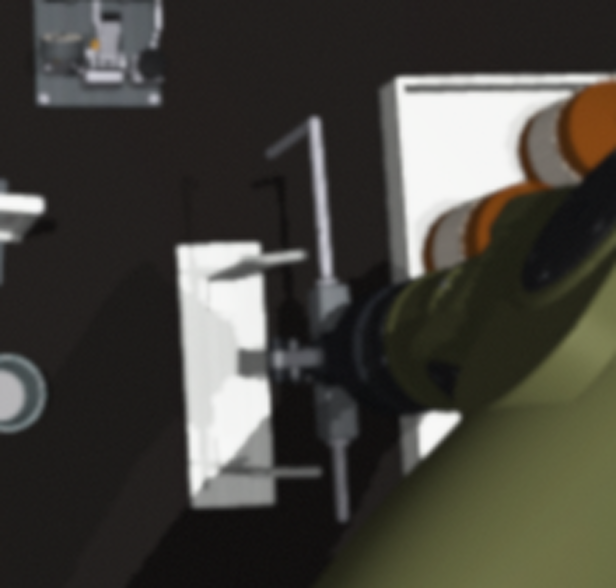

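```bash
python3 - <<'E'
from h import *
S=lambda x,y:(110+x/2.8-.3,40+y/2.8-.3);T=lambda x,y:(380+x/2.8-.3,150+y/2.8-.3)
b=tri(S(98,176),T(315,119));t=tri(S(132,329),T(270,155));k=tri(S(400,43),T(344,519))
s,R=delta([.4215,-.3405,.27],.8,-1)
for q in(b,t,k): print(q[0].round(4),round(q[1],4),(R.T@(q[0]-s['ee_pos'])).round(4))
E
```

```text
t 18.55 p [ 0.4214 -0.34    0.2836] F [ 0.2  -0.53 -2.76] M [0.03 0.15 0.07] gap 0.0189 q [-0.68  0.19 -0.09  1.29  0.    2.45]
R [[-0.001, 1.0, 0.015], [0.002, 0.015, -1.0], [-1.0, -0.001, -0.002]]
shift cm [1.36 0.01 0.06] turn [ 0.07 -0.1   0.08]
[ 0.581  -0.3374  0.3006] 0.002 [-0.0172  0.1596 -0.0002]
[ 0.5794 -0.3385  0.1868] 0.0019 [0.0966 0.1582 0.0011]
[ 0.3174 -0.3432  0.298 ] 0.0017 [-0.0142 -0.1041  0.0017]
```

The hook is still level, aligned with its original seat to about 1 mm in x and y, and needs to come down about 142 mm.

```bash
python3 -m creep '[[[1,0,0.05],[0,-0.1,0]],[[2,0,0],[0,0,0]],[[2,0,0],[0,0,0]],[[2,0,0],[0,0,0]],[[2,0,0],[0,0,0]],[[1,0,0],[0,0,0]],[[0,0,0],[0,0,0]]]';python3 - <<'E'
from h import *
delta([.4215,-.3405,.141],.8,-1)
E
```

```text
time: 19.25
ee_pos: [0.4223, -0.3399, 0.179]
tcp_rot: [1.193, 1.216, -1.196]
ft_force: [-0.4, -0.5, -1.5]
finger_gap: 0.0192
t 19.25 p [ 0.4223 -0.3399  0.179 ] F [-0.36 -0.45 -1.52] M [-0.    0.14 -0.01] gap 0.0192 q [-0.68  0.23 -0.28  1.06 -0.    2.45]
R [[0.0, 1.0, 0.019], [-0.003, 0.019, -1.0], [-1.0, 0.0, 0.003]]
shift cm [ 3.8  -0.08  0.04] turn [ 0.31  0.18 -0.  ]
```

```bash
python3 -m creep '[[[1,-0.05,0],[0.3,0.2,0]],[[1,0,0],[0,0,0]],[[0.8,0,0],[0,0,0]],[[0.4,0,0],[0,0,0]],[[0,0,0],[0,0,0]]]';python3 - <<'E'
from h import *
delta([.4215,-.3405,.141],.8,-1)
E
```

```text
time: 19.75
ee_pos: [0.4231, -0.341, 0.1463]
tcp_rot: [1.199, 1.213, -1.198]
ft_force: [-0.8, -0.7, -2.0]
finger_gap: 0.0191
t 19.75 p [ 0.4231 -0.341   0.1463] F [-0.8  -0.73 -2.01] M [-0.04  0.09 -0.02] gap 0.0191 q [-0.68  0.26 -0.32  0.99  0.    2.45]
R [[0.003, 1.0, 0.014], [-0.002, 0.014, -1.0], [-1.0, 0.003, 0.002]]
shift cm [ 0.53 -0.16 -0.06] turn [-0.01  0.09 -0.15]
```

```bash
python3 -m creep '[[[0.2,-0.1,0],[0,0,0]],[[0.2,0,0],[0,0,0]],[[0.1,0,0],[0,0,0]],[[0,0,0],[0,0,0]]]';python3 - <<'E'
from h import *
delta([.4215,-.3405,.141],.8,-1)
E
```

```text
time: 20.15
ee_pos: [0.4226, -0.3415, 0.1419]
tcp_rot: [1.199, 1.211, -1.197]
ft_force: [-0.0, -0.5, -2.2]
finger_gap: 0.019
t 20.15 p [ 0.4226 -0.3415  0.1419] F [-0.04 -0.53 -2.16] M [-0.01  0.07 -0.02] gap 0.019 q [-0.68  0.26 -0.33  0.98  0.    2.45]
R [[0.004, 1.0, 0.014], [-0.003, 0.014, -1.0], [-1.0, 0.004, 0.003]]
shift cm [ 0.08 -0.11 -0.11] turn [-0.01  0.16 -0.22]
```

```bash
python3 -m creep '[[[0.15,0,-0.1],[0,0.1,-0.2]],[[0.1,0,0],[0,0,0]]]';python3 - <<'E'
from h import *
delta([.4215,-.3405,.141],.8,-1)
E
python3 -m creep '[[[0.1,0,0],[0,0,0]],[[0.1,0,0],[0,0,0]]]';python3 - <<'E'
from h import *
delta([.4215,-.3405,.141],.8,-1)
E
```

```text
time: 20.35
ee_pos: [0.4228, -0.3407, 0.1396]
tcp_rot: [1.199, 1.214, -1.199]
ft_force: [-0.1, -0.1, -2.1]
finger_gap: 0.019
t 20.35 p [ 0.4228 -0.3407  0.1396] F [-0.11 -0.12 -2.07] M [-0.02  0.15  0.01] gap 0.019 q [-0.68  0.26 -0.33  0.98 -0.    2.45]
R [[0.001, 1.0, 0.014], [-0.001, 0.014, -1.0], [-1.0, 0.001, 0.001]]
shift cm [-0.14 -0.13 -0.02] turn [-0.02  0.07 -0.04]
time: 20.55
ee_pos: [0.4232, -0.3405, 0.1384]
tcp_rot: [1.199, 1.214, -1.198]
ft_force: [-3.8, 4.1, 9.4]
finger_gap: 0.0191
t 20.55 p [ 0.4232 -0.3405  0.1384] F [-3.82  4.11  9.36] M [ 0.72  0.63 -0.05] gap 0.0191 q [-0.68  0.26 -0.34  0.97  0.    2.45]
R [[0.002, 1.0, 0.014], [-0.001, 0.014, -1.0], [-1.0, 0.002, 0.001]]
shift cm [-0.26 -0.17  0.  ] turn [ 0.    0.06 -0.1 ]
```

The hook is seated at the same TCP height as at pick-up (0.138). I'll relax, then let go.

```bash
python3 -m creep '[[[0,0,0],[0,0,0]],[[0,0,0],[0,0,0]],[[0,0,0],[0,0,0]]]'; python3 -m creep '[[[0,0,0],[0,0,0]],[[0,0,0],[0,0,0]],[[0,0,0],[0,0,0]],[[0,0,0],[0,0,0]],[[0,0,0],[0,0,0]],[[0,0,0],[0,0,0]],[[0,0,0],[0,0,0]],[[0,0,0],[0,0,0]],[[0,0,0],[0,0,0]],[[0,0,0],[0,0,0]]]' 8.5
python3 - <<'E'
from h import *
delta([.4215,-.3405,.25],.8,-1)
E
```

```text
time: 20.85
ee_pos: [0.4232, -0.3403, 0.1386]
tcp_rot: [1.199, 1.214, -1.198]
ft_force: [-1.7, -0.5, -1.3]
finger_gap: 0.0191
time: 21.85
ee_pos: [0.4243, -0.3415, 0.1393]
tcp_rot: [1.199, 1.21, -1.197]
ft_force: [0.3, 0.2, -0.2]
finger_gap: 0.0852
t 21.85 p [ 0.4243 -0.3415  0.1393] F [ 0.26  0.21 -0.15] M [-0.03  0.04  0.01] gap 0.0852 q [-0.68  0.26 -0.33  0.97  0.    2.45]
R [[0.004, 1.0, 0.014], [-0.003, 0.014, -1.0], [-1.0, 0.004, 0.003]]
shift cm [-11.07  -0.23  -0.07] turn [-0.01  0.18 -0.23]
```

Lift away, then swing back towards the start so the cameras are clear.

```bash
python3 -m creep '[[[-1,0,0],[0,0,0]],[[-2,0,0],[0,0,0]],[[-2,0,0],[0,0,0]],[[-2,0,0],[0,0,0]],[[-2,0,0],[0,0,0]],[[-2,0,0],[0,0,0]],[[0,-1.5,0.8],[0,0,0]],[[0,-3,1.6],[0,0,0]],[[0,-3,1.6],[0,0,0]],[[0,-3,1.6],[0,0,0]],[[0,-3,1.6],[0,0,0]],[[0,-3,1.6],[0,0,0]],[[0,-3,1.6],[0,0,0]],[[0,-3,1.6],[0,0,0]],[[0,0,0],[0,0,0]],[[0,0,0],[0,0,0]],[[0,0,0],[0,0,0]]]'
python3 - <<'E'
from h import *
for n in("scene","top"): cv2.imwrite(f"pics/{n}8.png",viewer.snapshot(n)[:,:,::-1])
s=cv2.imread("pics/scene8.png");t=cv2.imread("pics/top8.png")
cv2.imwrite("pics/c8s.png",cv2.resize(s[100:340,110:310],None,fx=2.5,fy=2.5,interpolation=cv2.INTER_CUBIC))
cv2.imwrite("pics/c8t.png",cv2.resize(t[130:345,270:530],None,fx=2.7,fy=2.7,interpolation=cv2.INTER_CUBIC))
E
```

```text
time: 23.55
ee_pos: [0.1851, -0.4678, 0.2557]
tcp_rot: [1.198, 1.211, -1.2]
ft_force: [0.6, -0.0, -0.3]
finger_gap: 0.085
```

View pics/c8s.png

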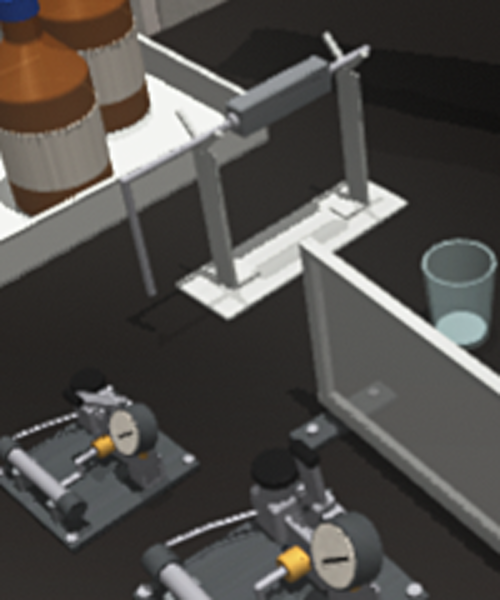

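View pics/c8t.png

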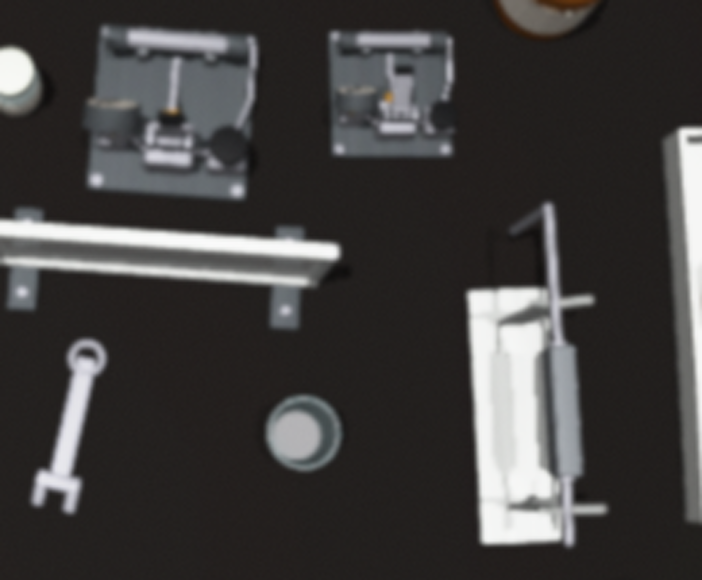

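View pics/top8.png

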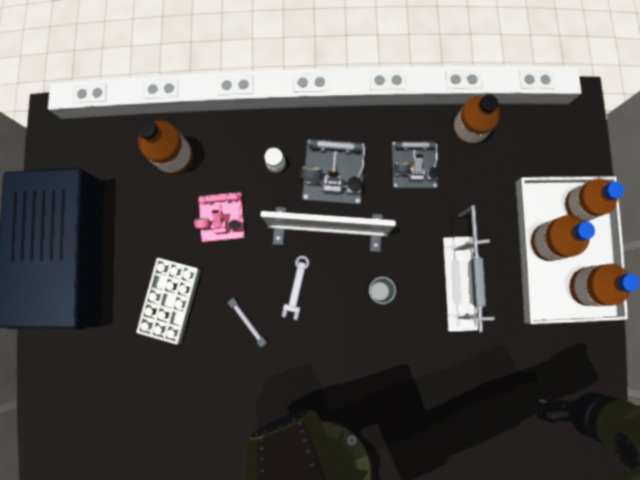

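Everything stands where it did. The hook lies in both forks (c8t bend 548,207; rear end 570,543) and the lever's black end is now at c8t (172,117). I'll do a numeric check.

```bash
python3 - <<'E'
from h import *
S=lambda x,y:(110+x/2.5-.3,100+y/2.5-.3);T=lambda x,y:(270+x/2.7-.3,130+y/2.7-.3)
for a,b in(((366,50),(570,543)),((124,181),(548,207)),((152,293),(513,232))): print(tri(S(*a),T(*b)))
p=pl("top",T(172,117),.124)-[.662,-.0454,0];lx=p[0]*.9959-p[1]*.0906;print("lever lx",lx,"lean",np.degrees(np.arcsin(lx/.0545)))
a=cv2.imread("pics/top0.png",0).astype(int);b=cv2.imread("pics/top8.png",0).astype(int)
m=(abs(a-b)>25).astype('uint8');n,l,st,c=cv2.connectedComponentsWithStats(m)
print([(c[i].round().tolist(),int(st[i,4])) for i in range(1,n) if st[i,4]>6 and c[i][1]<350])
E
```

```text
(array([ 0.32013426, -0.34378021,  0.15336539]), np.float64(4.360313567493439e-05))
(array([ 0.5819582 , -0.33937305,  0.15409959]), np.float64(0.00012763570475052898))
(array([ 0.58085901, -0.3381581 ,  0.04243963]), np.float64(0.0004670608274730904))
lever lx 0.005712950639711722 lean 6.017071620751054
[([333.0, 172.0], 184), ([342.0, 174.0], 48), ([481.0, 258.0], 7), ([472.0, 305.0], 8), ([480.0, 332.0], 8)]
```

The only real change is the lever, which now leans about 6° (within the 2 to 25° expected at the stop). The hook is within about 2 mm of its original place, so I'm handing in.

```bash
python3 - <<'E'
from cell import job,r
print(job.hand_in()); print(r.state()['time'])
E
```

```text
the job is handed in; nothing more can be done
None
the job is handed in; nothing more can be done
```

I drew the vent lever fully home with the reach hook, hung the hook back in its rest, let go, and handed the job in after about 24 s. The hand-in gives no verdict, so whether it passed isn't known.

**Pull:** I passed the leg over the shield and drew the lever of the large grey valve to its stop. I held it there for about 3.5 s. The wrist sensor read 8 to 11 N along the pull, about 9 to 12 N once friction along the leg is counted. For the last 1.2 s it read 9 to 11 N along the pull.

**Last checks:**
- **Lever:** it leans about 6° and did not move under the pull. The spindle angle can't be read directly, so the stop is inferred from this.
- **Hook:** it lies in both forks, within about 2 mm of where it started.
- **Gripper:** it is open and well clear.
- **Everything else:** comparing the top view before and after shows only the lever changed, apart from a few stray pixels at the hook.

**Disagreements:**
- **Joint 6:** it reached its 3.14 rad limit once during the transfer, so I made the pull with the hook turned about 10° from the valve's axis.
- **Leg height:** during the hold the leg's end was about 22 mm above the pivot, a little over the advised 15 to 20 mm. It still bore on the round end.

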